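# Press down a control box cover corner by corner

## Task

Close up the blue control box: with a fingertip, gently press its four black push-in pins fully home, one at a time and crosswise so that the loose cover beds down evenly on its gasket. Start with the pin at the corner beside the amber lens, next the one diagonally opposite, then the other pin at the lens end of the cover (the same short side as the first), and last the one remaining. Only press: do not pull up or carry off the cover, and leave the things lying around where they are.

Things in the scene. Friction and masses are not known exactly. Their poses are not given: they have to be found in the camera images.
- control_box: The speed control box of an engraving handpiece: blue die-cast box, 100 x 150 mm, rim 50 mm above the table, fixed to the table. Origin under its centre at table height; x along the 100 mm side (knob, rocker and sockets are on the -x face), y along the 150 mm side, z up.
- cover: Loose grey cover plate, 104 x 154 x 4 mm, 0.16 kg; origin at the centre of the plate's underside, axes as the box's. A step under it sits inside the walls with 1.5 mm play. At the start it floats on four springy corner gaskets (1 to 2 N each), underside 52 mm above the table; home it sits on the rim, underside at 50 mm, top at 54 mm.
- lens (a point): Top of the small amber lens on the cover, 4 mm above the plate, in an 18 mm dark bezel; 37 mm in x and 32 mm in y from the cover's centre, so 30 mm from the first pin along the long side.
- pin_1_top (a point): Top of the black head of the first pin: at the corner beside the amber lens (x +37, y +62 mm from the middle of the box). The head is domed, 14 mm across and 3.5 mm thick, on a ribbed push-in nylon shank. At the start its top stands 65 to 66 mm above the table; pressed home it is at 57.5 mm, the head tight on the cover.
- pin_1 (a joint): How far the pin of point pin_1_top has been pushed down, m: 0 to 0.0015 at the start, about 0.0088 when its head is tight on the seated cover. It resists with a steady 5 N (up to about 8 N over the last 2 mm, as the gasket gives) and stays where it is left; past that it meets a hard stop.
- pin_2_top (a point): Top of the black head of the second pin: at the corner diagonally across from the first (x -37, y -62 mm from the middle of the box). The head is domed, 14 mm across and 3.5 mm thick, on a ribbed push-in nylon shank. At the start its top stands 65 to 66 mm above the table; pressed home it is at 57.5 mm, the head tight on the cover.
- pin_2 (a joint): How far the pin of point pin_2_top has been pushed down, m: 0 to 0.0015 at the start, about 0.0088 when its head is tight on the seated cover. It resists with a steady 5 N (up to about 8 N over the last 2 mm, as the gasket gives) and stays where it is left; past that it meets a hard stop.
- pin_3_top (a point): Top of the black head of the third pin: at the same short end of the cover as the first, on the other long side from the lens (x -37, y +62 mm from the middle of the box). The head is domed, 14 mm across and 3.5 mm thick, on a ribbed push-in nylon shank. At the start its top stands 65 to 66 mm above the table; pressed home it is at 57.5 mm, the head tight on the cover.
- pin_3 (a joint): How far the pin of point pin_3_top has been pushed down, m: 0 to 0.0015 at the start, about 0.0088 when its head is tight on the seated cover. It resists with a steady 5 N (up to about 8 N over the last 2 mm, as the gasket gives) and stays where it is left; past that it meets a hard stop.
- pin_4_top (a point): Top of the black head of the fourth pin: the last corner, diagonally across from the third (x +37, y -62 mm from the middle of the box). The head is domed, 14 mm across and 3.5 mm thick, on a ribbed push-in nylon shank. At the start its top stands 65 to 66 mm above the table; pressed home it is at 57.5 mm, the head tight on the cover.
- pin_4 (a joint): How far the pin of point pin_4_top has been pushed down, m: 0 to 0.0015 at the start, about 0.0088 when its head is tight on the seated cover. It resists with a steady 5 N (up to about 8 N over the last 2 mm, as the gasket gives) and stays where it is left; past that it meets a hard stop.
- handpiece: Wooden-handled engraving handpiece, 127 mm long, lying on the table (a bystander). Origin under its centre.
- tweezers: Steel tweezers, 130 mm long, lying on the table (a bystander). Origin under the centre.
- small_box: Small card box with a blue label, 49 x 63 x 30 mm, on the table (a bystander). Origin under its centre.
- knurled_tin: Round black knurled tin, 67 mm across and 38 mm high (a bystander). Origin under its centre.
- pencil: Yellow pencil, 172 mm long, lying on the table (a bystander). Origin under its centre.

How it is judged:
By the outcome, as a careful person would: the job done as asked, in the order asked, and still so for the second after the job is handed in, with the robot touching nothing.
It also fails if it takes over 54 s, if anything falls off the work surface, if the arm or the gripper's body presses on something with over 40 N, if the wrist force passes 120 N, or if a joint passes its speed limit or range.

## Robot

A 6-joint arm with a two-finger parallel gripper is mounted at the origin on a cart in front of the work surface, level with it; the furniture and walls round the work are solid. World frame = base frame: x ahead of the robot, y to its left, z up, the work surface at z = 0. Lengths are in mm, angles in rad, forces in N, time in s.
With the tool pointing down it reaches from about 350 to 975 mm from the base axis. Payload 7.1 kg.
Tool frame: the origin (TCP) lies midway between the tips of the shut fingers; the grasp point (between the pads) lies 19 mm behind it; z points along the fingers, y is the line along which they close (so a half turn about z gives the same grasp; the last joint's range is limited). The gripper opens to 88 mm and grips with 3 to 60 N. Pads are 20 mm wide; open, the fingers measure 115 mm over their backs; the gripper's body (75 mm by 178 mm) begins 61 mm behind the grasp point.
Start: joints at [-1.262, 0.423, 1.63, -0, 1.089, -0.019], TCP at [201.243, -591.697, 198.675] pointing down, gripper open.
Joint ranges: [-3, 3], [-0.9, 2.11], [0.09, 2.58], [-1.31, 4.45], [0.11, 2.69], [-2.54, 2.54]. Speed limits (rad/s): [2.39, 2.39, 3.01, 3.14, 3.14, 3.14].

## Interface

Orientations are given as a rotation vector (axis times angle).
In Python, from workcell import ctrl gives the robot as it stands. The module is installed in compiled form; this text tells all that it offers.
- The arm moves only by the tool servo_tool, never from a script. Its argument "increments" is a list of rows, each a list of 7 numbers: the shift along the world's x, y, z in cm, then the turn, a rotation vector about the world's x, y, z in degrees, then the opening, from -1 (shut) to 1 (fully open). A call has 1 to 20 rows; each row is the pose to reach, as a shift and turn from the pose commanded when the call began; what a row does not reach only later rows make up. A row lasts 1/12 s, in which the tool goes at most 41.7 mm and 7.16 degrees, less where a joint would pass 70% of its speed; a pose out of reach is approached as far as the arm can. A call with a gripper value outside its range is refused whole. The fingers move at their own pace and stop on an object; the grip force is fixed at half the most. Time passes only in rows, so rows that repeat a pose let the fingers close. It gives the time, the measured TCP pose, the force, the opening and the grip force at its end, in the units of the state.
- ctrl.get_obs(): the state, without advancing time (a new reading comes with each control period).
- ctrl.get_image(name): name is "scene" or "top"; returns a dict with "image" (384x512x3 uint8, red, green, blue), "fx", "fy", "cx", "cy" (pixels), "k1" (the pictures are not rectified: a ray, as slopes to the right and down, at radius r is drawn at 1 + k1 r^2 times it, then the intrinsics apply), "extrinsics" (4x4, takes a point from camera to world coordinates). Camera axes: x right, y up, looking along -z (the intrinsics and any distortion apply to the point x, -y, -z); pixel columns grow to the right and rows downward; lengths in mm; the calibration is good to about 2 mm. A picture is of the moment at which its call begins. There is no depth.
- ctrl.close_job(): hands the job in; it is judged then, once.
The state is a dict: "t": time; "qpos": joint angles; "qvel": joint speeds; "joint_torque": joint torques, N m; "ee_pos": TCP position; "orientation": TCP orientation; "ft_force": force on the tool from outside, world axes, zero at the start; "moment": the same for the moment, N m; "width": finger opening in mm; "grasp_force": force on a finger pad.
Only numpy, scipy, OpenCV 4.12 (cv2) and the standard library are available. Lean on these libraries where they do the work, as an engineer would, in place of code of your own. Each camera call takes 0.05 s, during which the arm holds its last target. There are 200 camera calls.

## Working session

There is one attempt and no reset: what is moved stays moved. The work goes in short steps, Python scripts to look and compute and a tool call to move; the robot and the scene stay as the last step left them, time stands still between calls to the robot, and variables do not carry over. Pictures are saved under pics/ and viewed, at most 10 in all, crops included, and the job is handed in when it is done.

Besides the shell and the picture viewer there is one more tool, called after "Call:" by a JSON object that holds its "method" and its "body". servo_tool: Moves the arm, as the interface text tells. Its arguments: {"type":"object","properties":{"increments":{"type":"array","items":{"type":"array","items":{"type":"number"}}}},"required":["increments"]}

```bash
mkdir -p pics
cat > h.py <<'E'
import numpy as np,cv2
from workcell import ctrl
def grab(n,f=None):
    d=ctrl.get_image(n)
    if f: cv2.imwrite('pics/'+f,d["image"][:,:,::-1])
    return d
def ray(d,u,v):
    K=np.array([[d["fx"],0,d["cx"]],[0,d["fy"],d["cy"]],[0,0,1.]])
    p=cv2.undistortPoints(np.array([[[u,v]]],float),K,np.array([d["k1"],0,0,0.]))[0,0]
    E=np.array(d["extrinsics"]); r=E[:3,:3]@np.array([p[0],-p[1],-1]); return E[:3,3],r
def onz(d,u,v,z):
    o,r=ray(d,u,v); return o+r*(z-o[2])/r[2]
def proj(d,P):
    E=np.array(d["extrinsics"]); c=E[:3,:3].T@(np.array(P,float)-E[:3,3]); x,y=c[0]/-c[2],-c[1]/-c[2]
    s=1+d["k1"]*(x*x+y*y); return d["fx"]*x*s+d["cx"],d["fy"]*y*s+d["cy"]
E
python3 - <<'E'
from h import *
a=grab("scene","s0.png");b=grab("top","t0.png")
for d in(a,b):print(np.round(d["extrinsics"],2),d["fx"],d["k1"])
o=ctrl.get_obs();print(o["orientation"],o["ft_force"],o["width"],o["t"])
E
```

```text
[[-8.7000e-01  2.3000e-01 -4.4000e-01  1.4811e+02]
 [-5.0000e-01 -3.6000e-01  7.9000e-01  4.4056e+02]
 [ 2.0000e-02  9.0000e-01  4.3000e-01  4.7047e+02]
 [ 0.0000e+00  0.0000e+00  0.0000e+00  1.0000e+00]] 361.7033279078464 -0.11546434930879124
[[-1.00000e-02  9.90000e-01 -1.50000e-01  3.69120e+02]
 [-1.00000e+00 -1.00000e-02  1.00000e-02 -2.49700e+02]
 [ 1.00000e-02  1.50000e-01  9.90000e-01  1.12559e+03]
 [ 0.00000e+00  0.00000e+00  0.00000e+00  1.00000e+00]] 429.065454613461 -0.05065936788202
[-3.09819022e+00 -5.12378453e-01  2.79549249e-04] [ 0.04716601  0.43782475 -0.23582556] 88.1281590620512 0.1
```

View pics/t0.png

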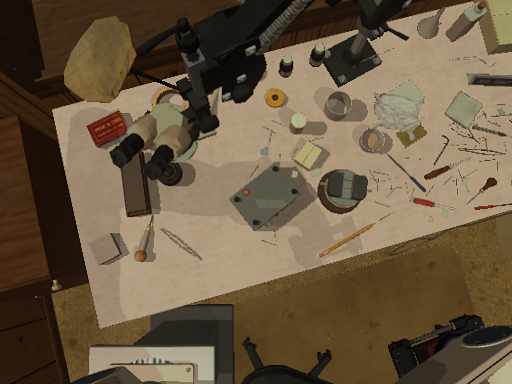

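View pics/s0.png

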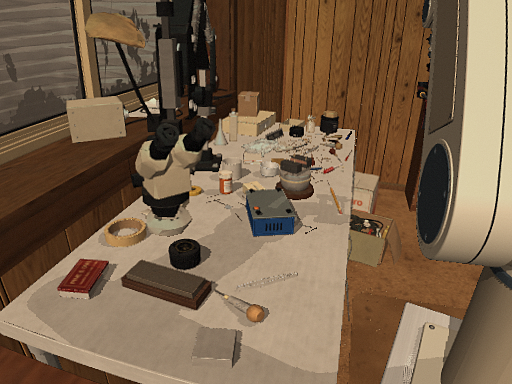

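The top view shows the box near (272,198), with the lens near (247,192). In the scene view it is near (270,212). I'll zoom in on both.

Run:
```python
from h import *
t=cv2.imread('pics/t0.png');s=cv2.imread('pics/s0.png')
A=cv2.resize(t[155:240,220:320],None,fx=6,fy=6,interpolation=cv2.INTER_CUBIC)
cv2.imwrite('pics/tz.png',A)
B=cv2.resize(s[180:245,235:310],None,fx=8,fy=8,interpolation=cv2.INTER_CUBIC)
cv2.imwrite('pics/sz.png',B)
```

```text
(no output)
```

View pics/tz.png

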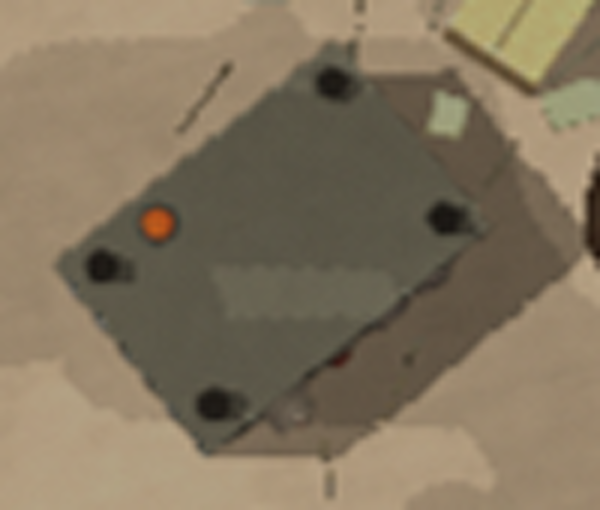

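View pics/sz.png

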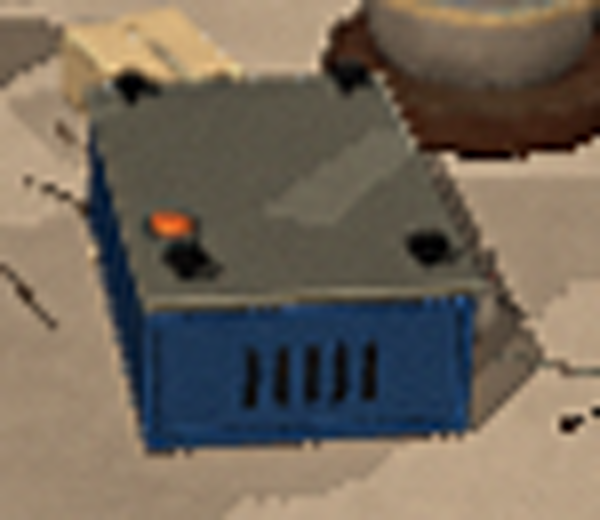

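Top zoom, at 6x from origin (220,155): P1 is beside the lens at (102,266), P2 at (445,218), P3 at (213,404) and P4 at (332,83). The lens is at (158,223), and the knob face is at lower right, as expected. Scene zoom, at 8x from origin (235,180): P1 (185,258), P2 (350,75), P3 (430,247), P4 (130,83).

```bash
cat > m.py <<'E'
from h import *
B=np.array([[37,62],[-37,-62],[-37,62],[37,-62]],float)
def fit(P):
    a=B[:,0]+1j*B[:,1];p=P[:,0]+1j*P[:,1];c=p.mean();th=np.angle(((p-c)*a.conj()).sum())
    q=c+a*np.exp(1j*th);return c,th,np.c_[q.real,q.imag]
def cent(img,u,v,r=4):
    g=img.astype(float).sum(2);u0,v0=int(round(u)),int(round(v))
    w=g[v0-r:v0+r+1,u0-r:u0+r+1];w=np.clip(150-w,0,None)
    y,x=np.mgrid[v0-r:v0+r+1,u0-r:u0+r+1];return (w*x).sum()/w.sum(),(w*y).sum()/w.sum()
E
python3 - <<'E'
from m import *
a=grab("scene");b=grab("top")
T=(np.array([[102,266],[445,218],[213,404],[332,83]])+.5)/6-.5+[220,155]
S=(np.array([[185,258],[350,75],[430,247],[130,83]])+.5)/8-.5+[235,180]
for n,d,L in(("top",b,T),("scene",a,S)):
    C=np.array([cent(d["image"],*p) for p in L]);print(n,np.round(L,1).tolist(),np.round(C,1).tolist())
    for X in (L,C):
        P=np.array([onz(d,*p,64) for p in X]);c,th,q=fit(P)
        print(np.round(P[:,:2],1).tolist(),np.round(c,1),np.degrees(th).round(1),"res",np.round(P[:,:2]-q,1).tolist())
for i in range(4):
    o1,r1=ray(a,*S[i]);o2,r2=ray(b,*T[i])
    k=np.linalg.lstsq(np.c_[r1,-r2],o2-o1,rcond=None)[0];x,y=o1+k[0]*r1,o2+k[1]*r2
    print(np.round((x+y)/2,1),np.round(x-y,1))
lu=(np.array([158,223])+.5)/6-.5+[220,155];print("lens",onz(b,*lu,60).round(1))
E
```

```text
top [[236.6, 198.9], [293.8, 190.9], [255.1, 221.9], [274.9, 168.4]] [[236.7, 199.1], [293.8, 191.1], [255.3, 222.1], [275.0, 168.5]]
[[514.4, -221.7], [533.2, -365.0], [456.4, -267.1], [591.1, -318.9]] (523.8-293.2j) 38.2 res [[-0.1, -0.1], [0.1, -0.2], [0.1, 0.2], [-0.1, 0.1]]
[[514.0, -221.9], [532.7, -365.2], [455.9, -267.6], [591.0, -319.1]] (523.4-293.5j) 38.3 res [[-0.1, -0.1], [-0.1, -0.2], [0.0, 0.1], [0.1, 0.1]]
scene [[257.7, 211.8], [278.3, 188.9], [288.3, 210.4], [250.8, 189.9]] [[258.1, 212.1], [278.5, 188.1], [288.2, 210.6], [251.3, 190.5]]
[[513.7, -216.8], [530.7, -358.5], [455.0, -261.6], [589.9, -313.4]] (522.3-287.6j) 37.9 res [[0.3, -0.9], [-0.5, 0.7], [-0.1, -0.2], [0.3, 0.3]]
[[512.2, -216.2], [532.8, -363.8], [454.7, -260.7], [587.1, -311.1]] (521.7-288j) 38.5 res [[0.2, 0.2], [1.4, -4.3], [0.6, 1.8], [-2.1, 2.3]]
[ 515.4 -221.3   61.3] [1.2 0.6 0.2]
[ 533.8 -365.4   60.5] [0.2 0.1 0. ]
[ 457.  -267.1   60.9] [0.6 0.2 0. ]
[ 592.4 -318.8   61.1] [1.2 0.6 0.2]
lens [ 532.9 -245.1   60. ]
```

The measurements hold up: top-view residuals are 0.2 mm or less, and the pin pattern puts the box centre at about (524,-293), turned 38.2°. The tool needs about +19.4° to bring its y axis onto the box's y. I'll shut the fingers and move above pin 1.

Call:
{"method": "servo_tool", "body": {"increments": [[1,1.2,0,0,0,2,-1],[3,3.6,0,0,0,5,-1],[6,7.1,0,0,0,9,-1],[8.5,10,0,0,0,13,-1],[11,13,0,0,0,17,-1],[13.5,16,0,0,0,19.4,-1],[16,19,0,0,0,19.4,-1],[18.5,22,0,0,0,19.4,-1],[21,25,0,0,0,19.4,-1],[23.5,28,0,0,0,19.4,-1],[26,31,0,0,0,19.4,-1],[28.5,34,-1,0,0,19.4,-1],[30.3,36,-3,0,0,19.4,-1],[31,36.7,-5.5,0,0,19.4,-1],[31.3,37,-8,0,0,19.4,-1],[31.3,37,-10,0,0,19.4,-1],[31.3,37,-11.2,0,0,19.4,-1],[31.3,37,-11.7,0,0,19.4,-1],[31.3,37,-11.7,0,0,19.4,-1],[31.3,37,-11.7,0,0,19.4,-1]]}}

```text
t: 1.87
ee_pos: [514.6, -221.9, 82.4]
orientation: [2.968, 1.027, 0.001]
ft_force: [-0.1, -0.1, -0.2]
width: 0.6
grasp_force: 0.0
```

Run:
```python
from h import *
o=ctrl.get_obs();print(o["t"],o["ee_pos"],o["orientation"],o["ft_force"],o["width"])
a=grab("scene");b=grab("top")
I=[]
for d,sz in((a,0),(b,0)):
    u,v=proj(d,o["ee_pos"]);print(u,v);u0,v0=int(u),int(v)
    im=d["image"][v0-40:v0+40,u0-40:u0+40,::-1].copy()
    im=cv2.resize(im,(400,400),interpolation=cv2.INTER_CUBIC);cv2.drawMarker(im,(int((u-u0+40)*5),int((v-v0+40)*5)),(0,255,0),0,12,1);I.append(im)
cv2.imwrite('pics/n1.png',np.hstack(I))
```

```text
1.8667 [ 514.5576699  -221.92478514   82.36571382] [2.96833541e+00 1.02732631e+00 9.24925924e-04] [-0.0991192  -0.14460827 -0.20222839] 0.5610630332118272
258.6021560839943 203.96181608127512
236.48492482878117 197.83845990053888
```

View pics/n1.png

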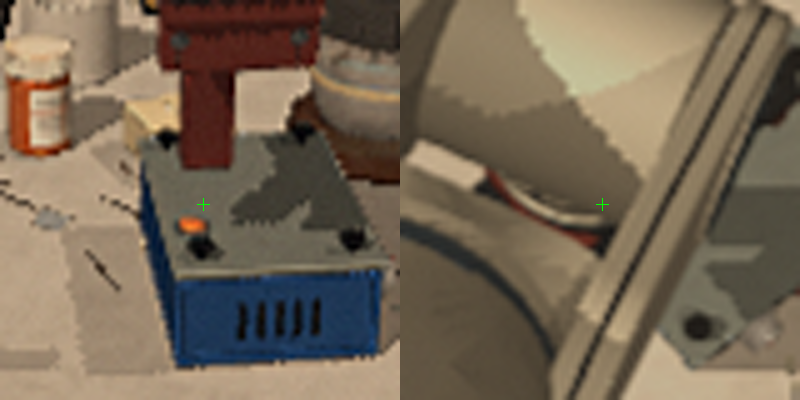

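The finger (dark red) appears in the scene crop with its tip at about (205,166), roughly 8 px above the projected TCP at (203,204). I need to resolve that before descending. I'll use the tip's shadow and a larger crop.

Run:
```python
from h import *
a=grab("scene")
for p in((265,205.4),):print(onz(a,*p,56))
o=ctrl.get_obs()["ee_pos"]
for dz in(0,10,20,30):print(dz,np.round(proj(a,o+[0,0,dz]),1))
im=cv2.resize(a["image"][150:225,215:315,::-1],None,fx=8,fy=8,interpolation=cv2.INTER_CUBIC)
for i,(x,y,z) in enumerate([(0,0,0),(0,0,19),(0,0,80)]):
    u,v=proj(a,o+[x,y,z]);cv2.drawMarker(im,(int((u+.5-215)*8),int((v+.5-150)*8)),(0,255,0),0,12,1)
cv2.imwrite('pics/n2.png',im)
```

```text
[ 522.0423554  -268.59133848   56.        ]
0 [258.5 203.6]
10 [258.6 199.8]
20 [258.7 196. ]
30 [258.8 192.1]
```

View pics/n2.png

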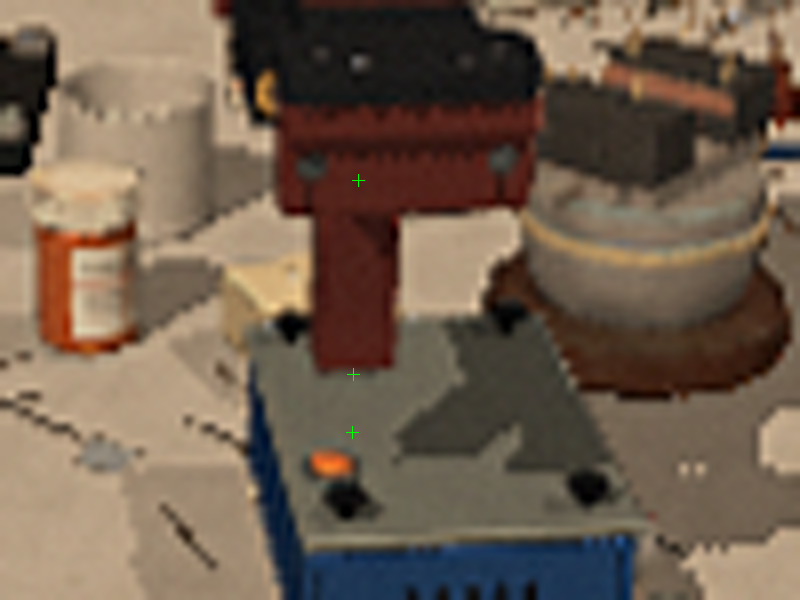

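The whole gripper sits about 20 mm above its projection in this view, so it is either higher or farther back than reported. The shadow's direction and length should tell me which.

Run:
```python
from m import *
a=grab("scene");b=grab("top")
zt=lambda U,V:((U+.5)/6-.5+220,(V+.5)/6-.5+155)
c=523.6-293.3j;e=np.exp(1j*np.radians(38.2))
for n,(x,y),s in(("P2c",(-52,-77),(585,257)),("P3c",(-52,77),(335,458)),("P4c",(52,-77),(450,72))):
    q=c+e*(x+1j*y);S=onz(b,*zt(*s),0)
    print(n,np.round(q,1),"shadow",S[:2].round(1),"slope",((S[0]-q.real)/56).round(2),((S[1]-q.imag)/56).round(2))
# tip pixel & shadow near corner in scene
sp=lambda U,V:((U+.5)/8-.5+215,(V+.5)/8-.5+150)
for s in((398,455),(440,455),(515,425),(505,465)):print("fsh",s,onz(a,*sp(*s),56).round(1))
for z in(82,92,102):print(z,onz(a,*sp(355,370),z).round(1))
```

```text
P2c (530.4-386j) shadow [ 525.  -433.6] slope -0.1 -0.85
P3c (435.1-264.9j) shadow [ 437.5 -321.2] slope 0.04 -1.0
P4c (612.1-321.7j) shadow [ 609.1 -376. ] slope -0.05 -0.97
fsh (398, 455) [ 520.8 -262.8   56. ]
fsh (440, 455) [ 509.7 -269.7   56. ]
fsh (515, 425) [ 499.2 -300.5   56. ]
fsh (505, 465) [ 489.6 -274.5   56. ]
82 [ 535.9 -261.2   82. ]
92 [ 525.9 -243.2   92. ]
102 [ 516.  -225.1  102. ]
```

The shadow and the light slope of about (0,-0.96) put the real fingertip at z≈102 and directly over pin 1. The lateral position is right, and the visible tips end about 20 mm above the reported TCP. The pin yields at 5 N over 7 mm, so I'll go down in steps and watch the force.

Call:
{"method": "servo_tool", "body": {"increments": [[0,0,-0.6,0,0,0,-1],[0,0,-1.2,0,0,0,-1],[0,0,-1.6,0,0,0,-1],[0,0,-1.8,0,0,0,-1],[0,0,-1.9,0,0,0,-1],[0,0,-1.9,0,0,0,-1]]}}

```text
t: 2.62
ee_pos: [514.0, -221.6, 62.2]
orientation: [-2.968, -1.027, 0.001]
ft_force: [-0.4, -0.3, -0.3]
width: 0.5
grasp_force: 0.0
```

There's no contact at 62.2, so the tip does sit higher than the TCP. I'll go to about 52 and check from close by.

Call:
{"method": "servo_tool", "body": {"increments": [[0,0,-0.4,0,0,0,-1],[0,0,-0.8,0,0,0,-1],[0,0,-1.0,0,0,0,-1],[0,0,-1.0,0,0,0,-1]]}}

```text
t: 2.95
ee_pos: [513.9, -221.5, 52.1]
orientation: [-2.968, -1.027, 0.001]
ft_force: [0.2, 0.3, 0.3]
width: 0.8
grasp_force: 0.0
```

Run:
```python
from h import *
a=grab("scene")
o=ctrl.get_obs();print(o["ee_pos"],o["ft_force"])
im=cv2.resize(a["image"][165:230,225:305,::-1],None,fx=9,fy=9,interpolation=cv2.INTER_CUBIC)
cv2.imwrite('pics/n3.png',im)
```

```text
[ 513.97473028 -221.58072338   52.29756378] [-0.67471915  0.83596711 -0.1132688 ]
```

View pics/n3.png

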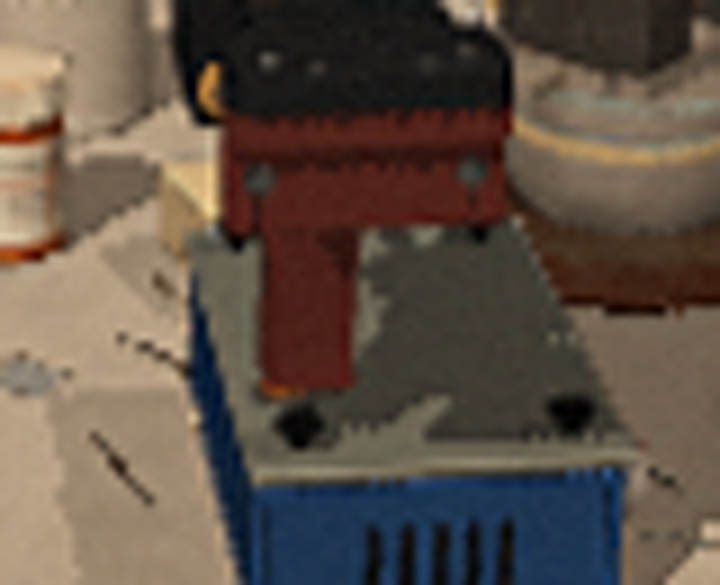

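In this crop the tip is at (308,388), the pin at (300,425) and the lens at about (275,390). The pin isn't touched yet. Taking the near face's footprint into account, the tip is about 25–30 mm above the TCP reading with its lateral position unchanged. I'll keep descending gently.

Call:
{"method": "servo_tool", "body": {"increments": [[0,0,-0.3,0,0,0,-1],[0,0,-0.6,0,0,0,-1],[0,0,-0.8,0,0,0,-1],[0,0,-0.8,0,0,0,-1]]}}

```text
t: 3.33
ee_pos: [513.9, -221.6, 44.2]
orientation: [-2.968, -1.027, 0.001]
ft_force: [0.3, 0.1, 0.6]
width: 0.4
grasp_force: 0.0
```

Call:
{"method": "servo_tool", "body": {"increments": [[0,0,-0.2,0,0,0,-1],[0,0,-0.3,0,0,0,-1],[0,0,-0.3,0,0,0,-1]]}}

```text
t: 3.58
ee_pos: [514.2, -221.7, 41.5]
orientation: [-2.969, -1.027, 0.0]
ft_force: [0.6, 0.6, 0.5]
width: 0.4
grasp_force: 0.0
```

Call:
{"method": "servo_tool", "body": {"increments": [[0,0,-0.2,0,0,0,-1],[0,0,-0.3,0,0,0,-1],[0,0,-0.3,0,0,0,-1]]}}

```text
t: 3.83
ee_pos: [514.3, -221.7, 38.8]
orientation: [2.969, 1.028, 0.0]
ft_force: [-0.8, 0.5, 3.2]
width: 0.5
grasp_force: 1.6
```

First contact is near TCP z≈39, which makes the offset about 27 mm. I'll check visually that it's on the pin.

Call:
{"method": "servo_tool", "body": {"increments": [[0,0,-0.1,0,0,0,-1],[0,0,-0.1,0,0,0,-1]]}}

```text
t: 4.0
ee_pos: [514.3, -221.7, 37.8]
orientation: [2.969, 1.027, 0.0]
ft_force: [-0.1, 0.7, 4.0]
width: 0.4
grasp_force: 2.1
```

Run:
```python
from h import *
a=grab("scene")
o=ctrl.get_obs();print(o["ee_pos"],o["ft_force"],o["moment"])
im=cv2.resize(a["image"][175:235,230:305,::-1],None,fx=10,fy=10,interpolation=cv2.INTER_CUBIC)
cv2.imwrite('pics/n4.png',im)
```

```text
[ 514.29638175 -221.71208676   37.75279777] [-0.77886756  0.79198616  4.33636155] [0.05495495 0.20279885 0.01538851]
```

View pics/n4.png

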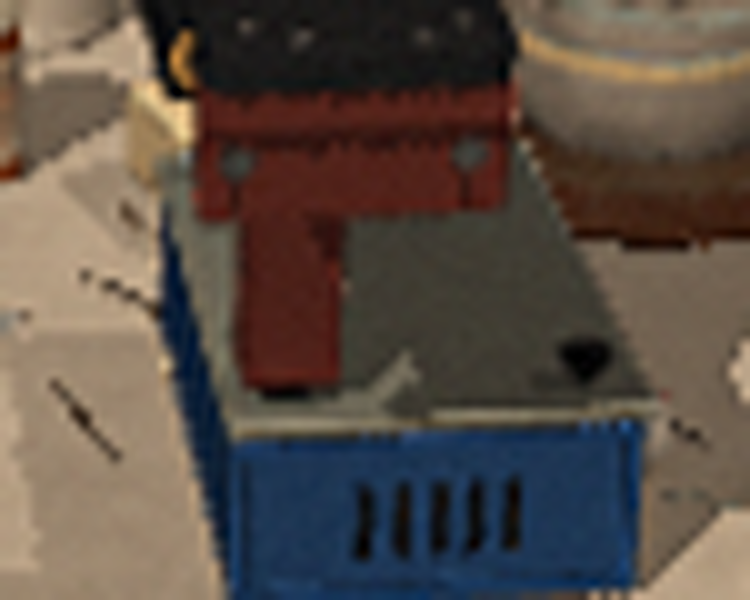

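The finger bears squarely on pin 1; the head's dark edge shows under the tip at (285,390), and the force is about 4–5 N. I'll press on, taking finer steps near the end.

Call:
{"method": "servo_tool", "body": {"increments": [[0,0,-0.1,0,0,0,-1],[0,0,-0.2,0,0,0,-1],[0,0,-0.3,0,0,0,-1],[0,0,-0.4,0,0,0,-1],[0,0,-0.4,0,0,0,-1]]}}

```text
t: 4.47
ee_pos: [514.3, -221.7, 33.7]
orientation: [2.969, 1.028, 0.0]
ft_force: [-1.9, 0.9, 5.4]
width: 0.7
grasp_force: 2.8
```

Call:
{"method": "servo_tool", "body": {"increments": [[0,0,-0.1,0,0,0,-1],[0,0,-0.1,0,0,0,-1]]}}

```text
t: 4.63
ee_pos: [514.4, -221.7, 33.3]
orientation: [2.969, 1.027, 0.0]
ft_force: [-3.4, 1.3, 13.1]
width: 0.5
grasp_force: 6.2
```

Call:
{"method": "servo_tool", "body": {"increments": [[0,0,-0.05,0,0,0,-1],[0,0,-0.05,0,0,0,-1]]}}

```text
t: 4.8
ee_pos: [514.4, -221.8, 33.2]
orientation: [2.969, 1.028, 0.0]
ft_force: [-4.0, 2.3, 16.8]
width: 0.6
grasp_force: 8.2
```

The force rises steeply at 33.2, so this is a stop. To rule out the lens bezel as the cause, I'll lift, shift 5 mm away from the lens and touch again.

Call:
{"method": "servo_tool", "body": {"increments": [[0,0,0.3,0,0,0,-1],[0,0,0.8,0,0,0,-1],[-0.2,0.2,0.8,0,0,0,-1],[-0.31,0.39,0.8,0,0,0,-1],[-0.31,0.39,0.4,0,0,0,-1],[-0.31,0.39,0.2,0,0,0,-1],[-0.31,0.39,0.2,0,0,0,-1]]}}

```text
t: 5.38
ee_pos: [510.8, -217.5, 33.6]
orientation: [-2.968, -1.027, 0.001]
ft_force: [-0.0, 0.9, 3.2]
width: 0.5
grasp_force: 1.1
```

Call:
{"method": "servo_tool", "body": {"increments": [[0,0,-0.1,0,0,0,-1],[0,0,-0.1,0,0,0,-1]]}}

```text
t: 5.55
ee_pos: [510.9, -217.6, 33.3]
orientation: [-2.968, -1.027, 0.001]
ft_force: [-2.5, 1.4, 7.6]
width: 0.5
grasp_force: 4.1
```

Call:
{"method": "servo_tool", "body": {"increments": [[0,0,-0.1,0,0,0,-1],[0,0,-0.1,0,0,0,-1]]}}

```text
t: 5.72
ee_pos: [510.9, -217.6, 33.0]
orientation: [-2.968, -1.027, 0.001]
ft_force: [-4.1, 2.1, 15.0]
width: 0.4
grasp_force: 7.7
```

The stop is at the same height away from the lens, so pin 1 is home and a head at home corresponds to TCP z≈33.3. Next is pin 2.

Call:
{"method": "servo_tool", "body": {"increments": [[0,0,0.5,0,0,0,-1],[0,0,1.5,0,0,0,-1],[0,0,2.2,0,0,0,-1],[0.2,-1.5,2.2,0,0,0,-1],[0.6,-4,2.2,0,0,0,-1],[1.05,-7,2.2,0,0,0,-1],[1.5,-10,2.2,0,0,0,-1],[1.9,-12.5,2.2,0,0,0,-1],[2.2,-14.2,2.2,0,0,0,-1],[2.23,-14.74,2.2,0,0,0,-1],[2.23,-14.74,1.8,0,0,0,-1],[2.23,-14.74,1.3,0,0,0,-1],[2.23,-14.74,1.1,0,0,0,-1],[2.23,-14.74,1.1,0,0,0,-1]]}}

```text
t: 6.88
ee_pos: [532.8, -363.8, 42.3]
orientation: [-2.967, -1.029, 0.002]
ft_force: [-0.2, 0.4, -0.3]
width: 0.3
grasp_force: 0.0
```

Call:
{"method": "servo_tool", "body": {"increments": [[0,0,-0.15,0,0,0,-1],[0,0,-0.3,0,0,0,-1],[0,0,-0.3,0,0,0,-1]]}}

```text
t: 7.13
ee_pos: [533.3, -364.3, 40.2]
orientation: [-2.968, -1.028, 0.0]
ft_force: [-0.6, 1.0, 2.9]
width: 0.6
grasp_force: 1.4
```

Call:
{"method": "servo_tool", "body": {"increments": [[0,0,-0.1,0,0,0,-1],[0,0,-0.2,0,0,0,-1],[0,0,-0.3,0,0,0,-1],[0,0,-0.3,0,0,0,-1]]}}

```text
t: 7.47
ee_pos: [533.6, -365.1, 37.2]
orientation: [2.969, 1.028, 0.001]
ft_force: [-0.3, 3.0, 3.6]
width: 0.1
grasp_force: 1.8
```

Call:
{"method": "servo_tool", "body": {"increments": [[0,0,-0.1,0,0,0,-1],[0,0,-0.2,0,0,0,-1],[0,0,-0.2,0,0,0,-1]]}}

```text
t: 7.72
ee_pos: [533.6, -365.3, 35.1]
orientation: [2.969, 1.027, 0.001]
ft_force: [-0.8, 1.7, 4.2]
width: 0.6
grasp_force: 2.2
```

Call:
{"method": "servo_tool", "body": {"increments": [[0,0,-0.1,0,0,0,-1],[0,0,-0.1,0,0,0,-1]]}}

```text
t: 7.88
ee_pos: [533.7, -365.3, 34.2]
orientation: [2.969, 1.027, 0.001]
ft_force: [-0.5, 4.0, 5.6]
width: 0.2
grasp_force: 2.5
```

Call:
{"method": "servo_tool", "body": {"increments": [[0,0,-0.1,0,0,0,-1],[0,0,-0.1,0,0,0,-1]]}}

```text
t: 8.05
ee_pos: [533.7, -365.3, 33.5]
orientation: [2.969, 1.027, 0.001]
ft_force: [-0.6, 3.2, 7.1]
width: 0.3
grasp_force: 3.3
```

Call:
{"method": "servo_tool", "body": {"increments": [[0,0,-0.05,0,0,0,-1],[0,0,-0.05,0,0,0,-1]]}}

```text
t: 8.22
ee_pos: [533.7, -365.3, 33.4]
orientation: [2.969, 1.027, 0.001]
ft_force: [-2.5, 4.1, 10.8]
width: 0.4
grasp_force: 4.9
```

Call:
{"method": "servo_tool", "body": {"increments": [[0,0,-0.05,0,0,0,-1],[0,0,-0.05,0,0,0,-1]]}}

```text
t: 8.38
ee_pos: [533.8, -365.4, 33.3]
orientation: [2.969, 1.027, 0.001]
ft_force: [-3.7, 4.9, 13.4]
width: 0.3
grasp_force: 6.5
```

Pin 2 is home at the same height, 33.3. Pin 3 is next.

Call:
{"method": "servo_tool", "body": {"increments": [[0,0,0.5,0,0,0,-1],[0,0,1.5,0,0,0,-1],[0,0,2.2,0,0,0,-1],[-0.8,1,2.2,0,0,0,-1],[-2.4,3,2.2,0,0,0,-1],[-4,5.1,2.2,0,0,0,-1],[-5.6,7.1,2.2,0,0,0,-1],[-7,8.9,2.2,0,0,0,-1],[-7.6,9.6,2.2,0,0,0,-1],[-7.7,9.75,1.8,0,0,0,-1],[-7.7,9.75,1.3,0,0,0,-1],[-7.7,9.75,1.1,0,0,0,-1],[-7.7,9.75,1.1,0,0,0,-1]]}}

```text
t: 9.47
ee_pos: [457.2, -268.6, 42.6]
orientation: [2.969, 1.027, 0.0]
ft_force: [0.0, 0.4, 1.0]
width: 0.7
grasp_force: 0.0
```

Call:
{"method": "servo_tool", "body": {"increments": [[0,0,-0.15,0,0,0,-1],[0,0,-0.3,0,0,0,-1],[0,0,-0.4,0,0,0,-1],[0,0,-0.4,0,0,0,-1]]}}

```text
t: 9.8
ee_pos: [457.2, -268.5, 39.4]
orientation: [2.968, 1.027, 0.001]
ft_force: [1.1, -1.1, 2.7]
width: 0.5
grasp_force: 1.1
```

Call:
{"method": "servo_tool", "body": {"increments": [[0,0,-0.1,0,0,0,-1],[0,0,-0.2,0,0,0,-1],[0,0,-0.3,0,0,0,-1],[0,0,-0.3,0,0,0,-1]]}}

```text
t: 10.13
ee_pos: [457.1, -268.2, 36.4]
orientation: [2.968, 1.027, 0.001]
ft_force: [1.9, -3.4, 4.5]
width: 0.3
grasp_force: 2.2
```

Call:
{"method": "servo_tool", "body": {"increments": [[0,0,-0.1,0,0,0,-1],[0,0,-0.2,0,0,0,-1],[0,0,-0.2,0,0,0,-1]]}}

```text
t: 10.38
ee_pos: [456.8, -267.9, 34.2]
orientation: [2.968, 1.027, 0.001]
ft_force: [2.2, -3.7, 5.8]
width: 0.6
grasp_force: 2.3
```

Call:
{"method": "servo_tool", "body": {"increments": [[0,0,-0.1,0,0,0,-1],[0,0,-0.1,0,0,0,-1]]}}

```text
t: 10.55
ee_pos: [456.8, -267.8, 33.4]
orientation: [2.968, 1.027, 0.001]
ft_force: [1.5, -2.1, 7.2]
width: 0.3
grasp_force: 3.6
```

Call:
{"method": "servo_tool", "body": {"increments": [[0,0,-0.05,0,0,0,-1],[0,0,-0.05,0,0,0,-1]]}}

```text
t: 10.72
ee_pos: [456.9, -267.9, 33.3]
orientation: [2.968, 1.027, 0.001]
ft_force: [0.7, -2.0, 10.9]
width: 0.1
grasp_force: 5.7
```

Call:
{"method": "servo_tool", "body": {"increments": [[0,0,-0.05,0,0,0,-1],[0,0,-0.05,0,0,0,-1]]}}

```text
t: 10.88
ee_pos: [456.9, -267.9, 33.2]
orientation: [2.968, 1.027, 0.001]
ft_force: [-0.3, -1.4, 15.5]
width: 0.1
grasp_force: 7.9
```

Call:
{"method": "servo_tool", "body": {"increments": [[0,0,0.5,0,0,0,-1],[0,0,1.5,0,0,0,-1],[0,0,2.2,0,0,0,-1],[1.5,-0.6,2.2,0,0,0,-1],[4,-1.5,2.2,0,0,0,-1],[7,-2.7,2.2,0,0,0,-1],[10,-3.8,2.2,0,0,0,-1],[12.3,-4.7,2.2,0,0,0,-1],[13.2,-5.05,2.2,0,0,0,-1],[13.45,-5.15,1.8,0,0,0,-1],[13.45,-5.15,1.3,0,0,0,-1],[13.45,-5.15,1.1,0,0,0,-1],[13.45,-5.15,1.1,0,0,0,-1]]}}

```text
t: 11.97
ee_pos: [588.8, -318.2, 42.1]
orientation: [-2.967, -1.026, 0.003]
ft_force: [0.0, 0.3, -0.1]
width: 0.7
grasp_force: 0.0
```

Call:
{"method": "servo_tool", "body": {"increments": [[0,0,-0.15,0,0,0,-1],[0,0,-0.3,0,0,0,-1],[0,0,-0.4,0,0,0,-1],[0,0,-0.4,0,0,0,-1]]}}

```text
t: 12.3
ee_pos: [590.2, -318.9, 39.2]
orientation: [-2.968, -1.027, 0.001]
ft_force: [-2.9, 1.1, 2.3]
width: 0.5
grasp_force: 1.8
```

Call:
{"method": "servo_tool", "body": {"increments": [[0,0,-0.1,0,0,0,-1],[0,0,-0.2,0,0,0,-1],[0,0,-0.3,0,0,0,-1],[0,0,-0.3,0,0,0,-1]]}}

```text
t: 12.63
ee_pos: [590.8, -319.2, 36.0]
orientation: [-2.969, -1.027, 0.0]
ft_force: [-1.9, 1.0, 3.1]
width: 0.3
grasp_force: 2.1
```

Call:
{"method": "servo_tool", "body": {"increments": [[0,0,-0.1,0,0,0,-1],[0,0,-0.2,0,0,0,-1],[0,0,-0.2,0,0,0,-1]]}}

```text
t: 12.88
ee_pos: [591.0, -319.2, 34.0]
orientation: [2.969, 1.027, 0.0]
ft_force: [-3.1, 0.1, 3.3]
width: 0.8
grasp_force: 1.8
```

Call:
{"method": "servo_tool", "body": {"increments": [[0,0,-0.05,0,0,0,-1],[0,0,-0.05,0,0,0,-1]]}}

```text
t: 13.05
ee_pos: [591.1, -319.3, 33.7]
orientation: [2.969, 1.027, 0.0]
ft_force: [-3.0, 1.2, 4.7]
width: 0.3
grasp_force: 2.2
```

Call:
{"method": "servo_tool", "body": {"increments": [[0,0,-0.05,0,0,0,-1],[0,0,-0.05,0,0,0,-1]]}}

```text
t: 13.22
ee_pos: [591.1, -319.3, 33.5]
orientation: [2.969, 1.027, 0.0]
ft_force: [-3.8, 0.9, 6.5]
width: 0.5
grasp_force: 3.4
```

Call:
{"method": "servo_tool", "body": {"increments": [[0,0,-0.05,0,0,0,-1],[0,0,-0.1,0,0,0,-1],[0,0,-0.1,0,0,0,-1]]}}

```text
t: 13.47
ee_pos: [591.2, -319.3, 33.3]
orientation: [2.968, 1.027, 0.0]
ft_force: [-4.8, 1.7, 12.9]
width: 0.5
grasp_force: 6.4
```

Call:
{"method": "servo_tool", "body": {"increments": [[0,0,-0.05,0,0,0,-1],[0,0,-0.05,0,0,0,-1]]}}

```text
t: 13.63
ee_pos: [591.2, -319.3, 33.2]
orientation: [2.968, 1.027, 0.001]
ft_force: [-6.1, 3.2, 15.3]
width: 0.3
grasp_force: 7.9
```

All four pins stopped at the same height (33.2–33.3). I'll retreat and look.

Call:
{"method": "servo_tool", "body": {"increments": [[0,0,0.5,0,0,0,-1],[0,0,2,0,0,0,-1],[0,0,5,0,0,0,-1],[0,0,8,0,0,0,-1],[0,0,12,0,0,0,-1],[-1,-1,15,0,0,0,-1],[-4,-4,16,0,0,0,-1],[-8,-8,16,0,0,0,-1],[-12,-12,16,0,0,0,-1],[-16,-16,16,0,0,0,-1],[-20,-19,16,0,0,0,-1],[-24,-22,16,0,0,0,-1],[-28,-24,16,0,0,0,-1],[-31,-25,16,0,0,0,-1],[-33,-26,16,0,0,0,-1],[-34,-26,16,0,0,0,-1],[-34,-26,16,0,0,0,-1],[-34,-26,16,0,0,0,-1]]}}

```text
t: 15.13
ee_pos: [248.9, -580.6, 192.4]
orientation: [2.97, 1.021, 0.0]
ft_force: [-0.0, 0.1, -0.6]
width: 0.3
grasp_force: 0.0
```

Run:
```python
from m import *
a=grab("scene");b=grab("top")
o=ctrl.get_obs();print(o["t"],o["ee_pos"],o["ft_force"])
T=np.array([[236.6,198.9],[293.8,190.9],[255.1,221.9],[274.9,168.4]])
P=np.array([onz(b,*cent(b["image"],*p),57) for p in T]);c,th,q=fit(P);print(np.round(c,1),np.degrees(th),np.round(P[:,:2]-q,1).tolist())
A=cv2.resize(b["image"][155:240,220:320,::-1],(400,340),interpolation=cv2.INTER_CUBIC)
B=cv2.resize(a["image"][180:245,235:310,::-1],(392,340),interpolation=cv2.INTER_CUBIC)
cv2.imwrite('pics/f.png',np.hstack([A,B]))
```

```text
15.2333 [ 251.4885645  -579.35905115  192.17238384] [-0.09129552  0.17322709 -0.26697282]
(523.4-292.9j) 38.273225263298315 [[-0.0, -0.1], [-0.0, 0.1], [0.1, -0.0], [-0.1, 0.0]]
```

View pics/f.png

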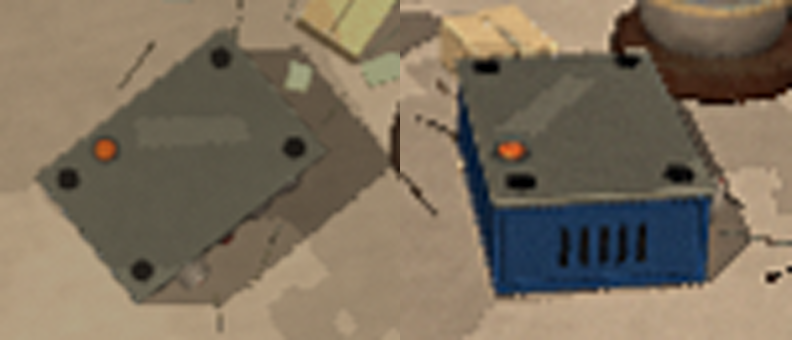

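In both views all four heads lie flat on the cover with no stem shadows: top (68,179), (294,147), (142,270) and (221,57). The cover is level and unmoved, so I'm handing in.

```bash
python3 -c "
from workcell import ctrl
print(ctrl.close_job())"
```

```text
the job is handed in; nothing more can be done
None
```

All four pins are pressed home in the order asked (1, 2, 3, 4), the cover is seated level, nothing else was touched, and the job was handed in at about 15 s.

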